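# Set out the chocolate eggs by size on the display riser

### The arm

A 7-joint arm with a two-finger parallel gripper is mounted at the origin on the work surface. World frame = base frame: x ahead of the robot, y to its left, z up, the work surface at z = 0. Lengths are in m, angles in rad, forces in N, time in s.
With the tool pointing down it reaches from about 0.4 to 0.85 m from the base axis. Payload 4.5 kg.
Tool frame: the origin (TCP) lies midway between the tips of the shut fingers; the grasp point (between the pads) lies 19 mm behind it; z points along the fingers, y is the line along which they close (so a half turn about z gives the same grasp; the last joint's range is limited). The gripper opens to 88 mm and grips with 3 to 60 N. Pads are 18 mm wide; open, the fingers measure 123 mm over their backs; the gripper's body (75 mm by 187 mm) begins 45 mm behind the grasp point.
Start: joints at [1.373, 0.689, -0.195, 1.565, 0.157, 0.902, -0.215], TCP at [0.144, -0.608, 0.239] pointing down, gripper open.
Joint ranges: [-3.01, 3.01], [-0.46, 2.08], [-1.47, 1.51], [0.13, 2.56], [-1, 4.14], [0.04, 2.09], [-2.66, 2.66]. Speed limits (rad/s): [2.57, 2.57, 3.14, 3.14, 3.14, 3.14, 3.14].

### API

Orientations are given as a unit quaternion [x, y, z, w].
In Python, from plant import r gives the robot as it stands.
- The arm moves only by the tool carry_out, never from a script. Its argument "plan" is a list of rows, each an object with "rot": the turn, a rotation vector about the tool's x, y, z in rad, a list of three; "xyz": the shift along the tool's x, y, z in m, a list of three; "grip": the closure in counts, from 0 (fully open) to 255 (shut). In form: [{"rot": [wx, wy, wz], "xyz": [dx, dy, dz], "grip": grip}, ...]. A call has 1 to 8 rows; each row is the pose to reach, as a shift and turn from the pose commanded when the call began, along the tool's axes at that moment; what a row does not reach only later rows make up. A row lasts 1/12 s, in which the tool goes at most 41.7 mm and 7.16 degrees, less where a joint would pass 70% of its speed; a pose out of reach is approached as far as the arm can. A call with a gripper value outside its range is refused whole. The fingers move at their own pace and stop on an object; "squeeze" is the grip in N (left out, the last holds). Time passes only in rows, so rows that repeat a pose let the fingers close. It gives the time, the measured TCP pose, the force, the opening and the grip force at its end, in the units of the state.
- r.get_state(): the state, without advancing time (a new reading comes with each control period).
- r.snapshot(name): name is "scene" or "top" or "wrist"; returns the picture (400x640x3 uint8, red, green, blue); there is no depth.
- r.camera_params(name): a dict with "fx", "fy", "cx", "cy" (pixels), "distortion" ([k1, k2, p1, p2, k3] as OpenCV has them; the pictures are not rectified), "position" and "attitude" of the camera in the world; the wrist camera has in their place "hand_eye" (4x4, takes a point from camera to tool coordinates, whose origin is the TCP and whose axes are the flange's). Camera axes: x right, y down, z forward; pixel columns grow to the right and rows downward; lengths in m; the calibration is good to about 2 mm. A picture is of the moment at which its call begins: read the wrist's pose just before it. camera_params takes no time and is no camera call.
- r.finish_job(): hands the job in; it is judged then, once.
The state is a dict: "clock": time; "q": joint angles; "qd": joint speeds; "joint_torque": joint torques, N m; "tool_pos": TCP position; "eef_rot": TCP orientation; "contact_force": force on the tool from outside, world axes, zero at the start; "moment": the same for the moment, N m; "opening": opening from 0.0 (shut) to 1.0 (fully open); "finger_force": force on a finger pad.
Only numpy, scipy, OpenCV 4.12 (cv2) and the standard library are available. Lean on these libraries where they do the work, as an engineer would, in place of code of your own. Each camera call takes 0.05 s, during which the arm holds its last target. There are 200 camera calls.

### The job

Set the four chocolate eggs from the steel tray out for sale on the riser: one standing upright in the middle of each gold card, in order of size, the largest next to the price-ticket holder and the smallest at the other end next to the dish of truffles. Set each egg down without dropping it or tipping one over, and leave the ticket holder and the dish where they are.

Things in the scene. Friction and masses are not known exactly. Their poses are not given: they have to be found in the camera images.
- egg_64: The largest of four dark-chocolate eggs with white drizzle, hollow, about 160 g. Stands upright on its round foot (46 mm across, 8 mm high): 95 mm tall over all, 64 mm across at its widest, 44 mm above its underside. Origin: centre of the foot's underside; z up the egg. All four start on a steel tray, 120 by 500 mm, floor 3 mm above the counter, rim at 11 mm; places differ every time.
- egg_56: The second largest of four dark-chocolate eggs with white drizzle, hollow, about 115 g. Stands upright on its round foot (40 mm across, 8 mm high): 84 mm tall over all, 56 mm across at its widest, 39 mm above its underside. Origin: centre of the foot's underside; z up the egg. Starts on the steel tray (floor 3 mm above the counter), centre 100 mm or more from the next egg.
- egg_48: The third of four dark-chocolate eggs with white drizzle, hollow, about 75 g. Stands upright on its round foot (35 mm across, 8 mm high): 73 mm tall over all, 48 mm across at its widest, 34 mm above its underside. Origin: centre of the foot's underside; z up the egg. Starts on the steel tray (floor 3 mm above the counter).
- egg_40: The smallest of four dark-chocolate eggs with white drizzle, hollow, about 45 g. Stands upright on its round foot (30 mm across, 8 mm high): 62 mm tall over all, 40 mm across at its widest, 30 mm above its underside. Origin: centre of the foot's underside; z up the egg. Starts on the steel tray (floor 3 mm above the counter, rim 11 mm).
- card_a: One of four equal round gold cards, 76 mm across, 3 mm thick, fixed on a wooden riser in a straight row, 95 mm centre to centre. Origin: centre of its underside, 15 mm above the counter (top 18 mm); y along the row, x across it. The letters say nothing of the order in the row, which differs every time.
- card_b: One of four equal round gold cards, 76 mm across, 3 mm thick, fixed on a wooden riser in a straight row, 95 mm centre to centre. Origin: centre of its underside, 15 mm above the counter (top 18 mm); y along the row, x across it. The riser (100 by 390 mm, 15 mm high) may be nearer the robot than the egg tray, or farther.
- card_c: One of four equal round gold cards, 76 mm across, 3 mm thick, fixed on a wooden riser in a straight row, 95 mm centre to centre. Origin: centre of its underside, 15 mm above the counter (top 18 mm); y along the row, x across it. Riser and tray lie roughly parallel, their long middle lines about 200 mm apart.
- card_d: One of four equal round gold cards, 76 mm across, 3 mm thick, fixed on a wooden riser in a straight row, 95 mm centre to centre. Origin: centre of its underside, 15 mm above the counter (top 18 mm); y along the row, x across it. Its letter says nothing of its place in the row.
- ticket: Price-ticket holder: steel foot (42 by 56 mm) with a blank white card (66 mm wide) leaning back, 58 mm tall over all; loose, 150 g. It stands on the counter in line with the row of gold cards, beyond one end of the riser (either end), about 98 mm from the centre of the nearest card. Origin: centre of the foot's underside; z up. Not to be moved.
- dish: White china dish, 86 mm across, with a heap of five truffles fast in it, 52 mm tall over all, loose. It stands on the counter beyond the other end of the riser, about 98 mm from the nearest card's centre. Origin: centre of its underside; z up. Not to be moved. (A gift box, 45 mm high, and a jar, 130 mm high, stand over 350 mm to either side, out of the way.)

How it is judged:
At the end, for the whole second after the job is handed in: Each egg stands upright (within 0.1 rad), released and at rest, on a gold card of its own with its centre within 14 mm of the card's centre; counted from the price-ticket holder the eggs come in order 64, 56, 48, 40 mm; the ticket holder and the dish are within 15 mm of where they stood ((horizontal distance between egg_64 and card_a below 0.014 m or horizontal distance between egg_64 and card_b below 0.014 m or horizontal distance between egg_64 and card_c below 0.014 m or horizontal distance between egg_64 and card_d below 0.014 m) and horizontal distance between egg_64 and ticket between 0.0625 and 0.1325 m and height (world z) of egg_64 between 0.014 and 0.022 m and angle between each of egg_64, egg_56, egg_48, egg_40's own z axis and vertical below 0.1 rad and linear speed of each of egg_64, egg_56, egg_48, egg_40 below 0.02 m/s and angular speed of each of egg_64, egg_56, egg_48, egg_40 below 0.3 rad/s and (horizontal distance between egg_56 and card_a below 0.014 m or horizontal distance between egg_56 and card_b below 0.014 m or horizontal distance between egg_56 and card_c below 0.014 m or horizontal distance between egg_56 and card_d below 0.014 m) and horizontal distance between egg_56 and ticket between 0.1575 and 0.2275 m and height (world z) of egg_56 between 0.014 and 0.022 m and (horizontal distance between egg_48 and card_a below 0.014 m or horizontal distance between egg_48 and card_b below 0.014 m or horizontal distance between egg_48 and card_c below 0.014 m or horizontal distance between egg_48 and card_d below 0.014 m) and horizontal distance between egg_48 and ticket between 0.2525 and 0.3225 m and height (world z) of egg_48 between 0.014 and 0.022 m and (horizontal distance between egg_40 and card_a below 0.014 m or horizontal distance between egg_40 and card_b below 0.014 m or horizontal distance between egg_40 and card_c below 0.014 m or horizontal distance between egg_40 and card_d below 0.014 m) and horizontal distance between egg_40 and ticket between 0.3475 and 0.4175 m and height (world z) of egg_40 between 0.014 and 0.022 m and distance of each of ticket, dish from where it was at the start of the episode below 0.015 m); the robot touches nothing.
It fails at once if the price-ticket holder is shifted by more than 15 mm or knocked over (distance of ticket from where it was at the start of the episode above 0.015 m or angle between ticket's own z axis and vertical above 0.4 rad).
It fails at once if the dish of truffles is shifted by more than 15 mm or knocked over (distance of dish from where it was at the start of the episode above 0.015 m or angle between dish's own z axis and vertical above 0.4 rad).
It fails at once if an egg is dropped (falls free of the fingers at over 0.7 m/s, as from about 25 mm) ((linear speed of egg_64 above 0.7 m/s and contact force between the fingers and egg_64 below 0.01 N) or (linear speed of egg_56 above 0.7 m/s and contact force between the fingers and egg_56 below 0.01 N) or (linear speed of egg_48 above 0.7 m/s and contact force between the fingers and egg_48 below 0.01 N) or (linear speed of egg_40 above 0.7 m/s and contact force between the fingers and egg_40 below 0.01 N)).
It fails at once if an egg is tipped over (angle between any of egg_64, egg_56, egg_48, egg_40's own z axis and vertical above 1 rad).
It also fails if it takes over 115 s, if anything falls off the work surface, if the arm or the gripper's body presses on something with over 40 N, if the wrist force passes 120 N, or if a joint passes its speed limit or range.

## Working session

There is one attempt and no reset: what is moved stays moved. The work goes in short steps, Python scripts to look and compute and a tool call to move; the robot and the scene stay as the last step left them, time stands still between calls to the robot, and variables do not carry over. Pictures are saved under pics/ and viewed, at most 14 in all, crops included, and the job is handed in when it is done.

Besides the shell and the picture viewer there is one more tool, called after ">>>" as name(argument=value, ...) on one line, values as JSON. carry_out: Moves the arm, as the interface text tells. Its arguments: {"type":"object","properties":{"plan":{"type":"array"},"squeeze":{"type":"number"}},"required":["plan"]}

```bash
mkdir -p pics; python3 - <<'E'
from plant import r
import cv2
for n in ("top","scene"):
    cv2.imwrite(f"pics/{n}0.png",r.snapshot(n)[...,::-1]); print(n,r.camera_params(n))
print(r.camera_params("wrist")); print(r.get_state())
E
```

```text
top {'fx': 509.09118950395987, 'fy': 509.09118950395987, 'cx': 319.96443830405093, 'cy': 193.2068090148348, 'distortion': array([-0.16350761,  0.        ,  0.        ,  0.        ,  0.        ]), 'position': array([ 0.33441429, -0.00771186,  1.20587854]), 'attitude': array([ 0.70907724, -0.69909206,  0.06204614, -0.06804444])}
scene {'fx': 471.5581020542928, 'fy': 471.5581020542928, 'cx': 318.25305209301223, 'cy': 200.29062852675025, 'distortion': array([-0.05935886,  0.        ,  0.        ,  0.        ,  0.        ]), 'position': array([0.96625082, 0.61843823, 0.60799129]), 'attitude': array([ 0.2673434 ,  0.85431896, -0.42723127, -0.12704356])}
{'fx': 317.1568883339997, 'fy': 317.1568883339997, 'cx': 315.13990963970923, 'cy': 200.27028380202208, 'distortion': array([-0.02507483,  0.        ,  0.        ,  0.        ,  0.        ]), 'hand_eye': array([[ 1.42006185e-03, -9.53245886e-01, -3.02192428e-01,
         7.74576303e-02],
       [ 9.99998948e-01,  1.44260301e-03,  1.48597273e-04,
        -7.90111919e-04],
       [ 2.94293968e-04, -3.02192321e-01,  9.53246933e-01,
        -1.45400936e-01],
       [ 0.00000000e+00,  0.00000000e+00,  0.00000000e+00,
         1.00000000e+00]])}
{'clock': 0.1, 'q': array([ 1.37279723,  0.68988209, -0.19453819,  1.56622259,  0.15729805,
        0.9025253 , -0.2150706 ]), 'qd': array([ 1.74871036e-05, -1.44052931e-03, -1.21145889e-05, -3.83372147e-03,
       -7.91687610e-04,  1.55641158e-03, -7.86604374e-04]), 'joint_torque': array([-2.91813187e-03, -5.28502715e+01, -1.27107482e+00, -1.53835970e+01,
       -5.24441432e-02,  2.06472730e-03,  1.39759879e-05]), 'tool_pos': array([ 0.14341649, -0.60774039,  0.2380066 ]), 'eef_rot': array([ 9.93284098e-01,  1.15697988e-01, -1.50595302e-04, -8.08851723e-04]), 'contact_force': array([-0.41458818,  0.12739169,  0.60623161]), 'moment': array([ 0.03139621,  0.00209968, -0.00854682]), 'finger_force': 0.0, 'opening': 1.0017588809498497}
```

View pics/top0.png

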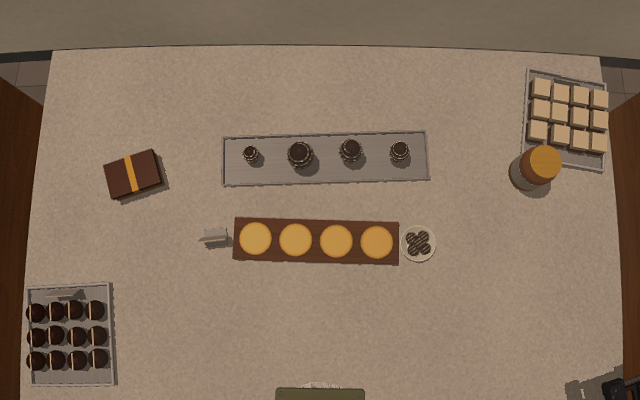

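View pics/scene0.png

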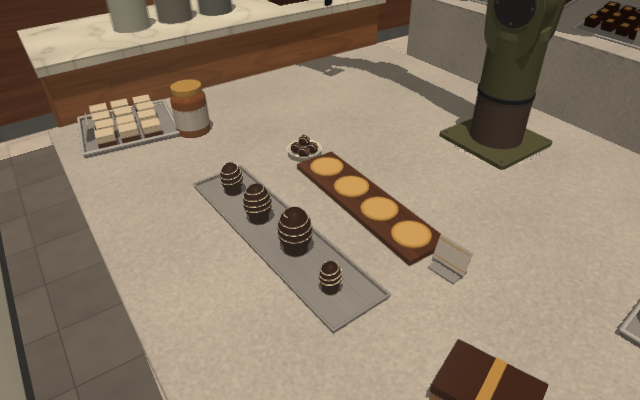

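The top view shows the ticket at left (215,237) and the dish at right (418,243). The cards are at about (255,239), (295,240), (336,241) and (376,242). The tray holds, from left to right, egg 40 (251,154), egg 64 (300,154), egg 56 (351,150) and egg 48 (400,151). The scene view shows the same size order.

```bash
cat > h.py <<'E'
from plant import r
import numpy as np, cv2
from scipy.spatial.transform import Rotation as R
def ray2z(cam,uv,z):
    p=r.camera_params(cam); K=np.array([[p['fx'],0,p['cx']],[0,p['fy'],p['cy']],[0,0,1]])
    n=cv2.undistortPoints(np.array(uv,float).reshape(-1,1,2),K,p['distortion']).reshape(-1,2)
    if cam=='wrist':
        s=r.get_state(); T=np.eye(4); T[:3,:3]=R.from_quat(s['eef_rot']).as_matrix(); T[:3,3]=s['tool_pos']
        T=T@p['hand_eye']; M,o=T[:3,:3],T[:3,3]
    else: M,o=R.from_quat(p['attitude']).as_matrix(),p['position']
    d=np.c_[n,np.ones(len(n))]@M.T
    z=np.broadcast_to(z,len(n)); return o+d*((z-o[2])/d[:,2])[:,None]
def go(pos,yaw):
    """tool-frame shift and turn to TCP pos, pointing down, tool x at yaw"""
    s=r.get_state(); C=R.from_quat(s['eef_rot'])
    G=R.from_euler('z',yaw)*R.from_euler('x',np.pi)
    print('xyz',C.inv().apply(np.array(pos)-s['tool_pos']).round(4),'rot',(C.inv()*G).as_rotvec().round(4))
E
python3 - <<'E'
from h import *
im=cv2.imread('pics/top0.png'); hsv=cv2.cvtColor(im,cv2.COLOR_BGR2HSV)
m=cv2.inRange(hsv,(8,120,140),(30,255,255)); m[:200]=0; m[280:]=0; m[:,:225]=0; m[:,405:]=0
n,_,st,c=cv2.connectedComponentsWithStats(m)
k=[i for i in range(1,n) if st[i,4]>200]; uv=c[k]; print(uv.round(1),st[k,2:].tolist())
P=ray2z('top',uv,.018); P=P[np.argsort(-P[:,1])]; print('cards',P.round(4),np.linalg.norm(np.diff(P,axis=0),axis=1))
d=P[-1]-P[0]; print('row dir yaw',np.arctan2(-d[1],-d[0]))
# same in scene camera
s=cv2.imread('pics/scene0.png'); hs=cv2.cvtColor(s,cv2.COLOR_BGR2HSV)
m=cv2.inRange(hs,(8,110,140),(30,255,255)); m[:140]=0; m[260:]=0; m[:,:290]=0; m[:,450:]=0
n,_,st,c=cv2.connectedComponentsWithStats(m); k=[i for i in range(1,n) if st[i,4]>150]
print('scene',ray2z('scene',c[k],.018).round(4))
a=cv2.resize(im[125:195,220:430],None,fx=3.8,fy=3.8,interpolation=cv2.INTER_CUBIC)
b=cv2.resize(s[150:310,190:360],None,fx=2,fy=2,interpolation=cv2.INTER_CUBIC)
o=np.zeros((590,798,3),np.uint8); o[:a.shape[0],:a.shape[1]]=a; o[268:588,:340]=b; cv2.imwrite('pics/crop1.png',o)
print('ticket,dish',ray2z('top',[[215,239],[418,244]],[.01,.03]).round(3))
E
```

```text
[[254.8 238. ]
 [295.1 239.4]
 [335.7 240.6]
 [376.3 241.7]] [[32, 32, 808], [33, 32, 822], [32, 32, 817], [32, 32, 808]]
cards [[ 0.4467  0.1554  0.018 ]
 [ 0.4451  0.0605  0.018 ]
 [ 0.4435 -0.0343  0.018 ]
 [ 0.4421 -0.1293  0.018 ]] [0.0948359  0.09483853 0.09499359]
row dir yaw 1.5547380928028245
scene [[ 0.441  -0.127   0.018 ]
 [ 0.4426 -0.032   0.018 ]
 [ 0.4443  0.063   0.018 ]
 [ 0.4461  0.1582  0.018 ]]
ticket,dish [[ 0.443  0.252  0.01 ]
 [ 0.437 -0.225  0.03 ]]
```

View pics/crop1.png

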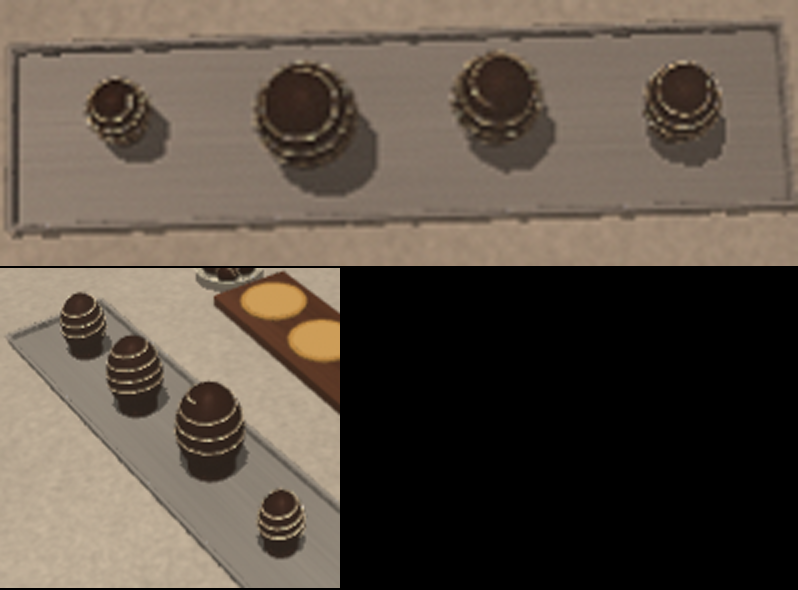

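The crop shows all four eggs standing with clear silhouettes. The top-view centres in crop pixels are egg 40 (117,111), egg 64 (305,115), egg 56 (498,98) and egg 48 (681,102).

```bash
python3 - <<'E'
from h import *
a=np.array([[305,115],[498,98],[681,102],[117,111]])/3.8+[220,125]
b=(np.array([[210,431.5],[135.5,376],[83.5,325],[281,522.5]])-[0,268])/2+[190,150]
w=np.array([.047,.042,.037,.033]); m=np.array([.0505,.045,.0395,.034])
print(ray2z('top',a,w).round(4)); print(ray2z('scene',b,m).round(4))
go((.51,0,.3),1.5547)
go((.53,.05,.2),1.5547)
E
```

```text
[[ 0.6404  0.0515  0.047 ]
 [ 0.6543 -0.0682  0.042 ]
 [ 0.6549 -0.1833  0.037 ]
 [ 0.6455  0.1706  0.033 ]]
[[ 0.6417  0.0595  0.0505]
 [ 0.6541 -0.0588  0.045 ]
 [ 0.6536 -0.1771  0.0395]
 [ 0.6453  0.1747  0.034 ]]
xyz [ 0.4964 -0.5073 -0.0612] rot [-1.5000e-03 -1.0000e-03 -1.3228e+00]
xyz [ 0.5274 -0.5512  0.0389] rot [-1.5000e-03 -1.0000e-03 -1.3228e+00]
```

>>> carry_out(plan=[{"rot":[0,0,-0.9],"xyz":[0.25,-0.207,-0.01],"grip":0},{"rot":[0,0,-0.9],"xyz":[0.25,-0.207,-0.01],"grip":0},{"rot":[0,0,-0.9],"xyz":[0.25,-0.207,-0.01],"grip":0},{"rot":[0,0,-0.9],"xyz":[0.25,-0.207,-0.01],"grip":0},{"rot":[0,0,-0.9],"xyz":[0.25,-0.207,-0.01],"grip":0},{"rot":[0,0,-0.9],"xyz":[0.25,-0.207,-0.01],"grip":0},{"rot":[0,0,-0.9],"xyz":[0.25,-0.207,-0.01],"grip":0},{"rot":[0,0,-0.9],"xyz":[0.25,-0.207,-0.01],"grip":0}], squeeze=10)

```text
clock: 0.77
tool_pos: [0.3409, -0.3463, 0.2488]
eef_rot: [0.842, 0.54, 0.001, -0.0]
contact_force: [1.6, -0.9, -0.2]
opening: 1.002
finger_force: 0.0
```

```bash
python3 -c "
from h import *
print(r.get_state()['tool_pos'],r.get_state()['clock']);go((.64,.05,.24),1.5547)"
```

```text
[ 0.34089074 -0.3463303   0.24876983] 0.7667
xyz [0.485  0.1062 0.0094] rot [ 3.000e-04 -1.300e-03 -4.149e-01]
```

>>> carry_out(plan=[{"rot":[0,0,-0.41],"xyz":[0.3,0.066,0.005],"grip":0},{"rot":[0,0,-0.41],"xyz":[0.3,0.066,0.005],"grip":0},{"rot":[0,0,-0.41],"xyz":[0.3,0.066,0.005],"grip":0},{"rot":[0,0,-0.41],"xyz":[0.3,0.066,0.005],"grip":0},{"rot":[0,0,-0.41],"xyz":[0.3,0.066,0.005],"grip":0},{"rot":[0,0,-0.41],"xyz":[0.3,0.066,0.005],"grip":0},{"rot":[0,0,-0.41],"xyz":[0.3,0.066,0.005],"grip":0},{"rot":[0,0,-0.41],"xyz":[0.3,0.066,0.005],"grip":0}])

```text
clock: 1.43
tool_pos: [0.5301, -0.099, 0.244]
eef_rot: [0.715, 0.699, 0.003, -0.0]
contact_force: [0.4, 0.2, 0.3]
opening: 0.997
finger_force: 0.0
```

```bash
python3 -c "
from h import *
print(r.get_state()['tool_pos'],r.get_state()['clock']);go((.64,.05,.24),1.5547)"
```

```text
[ 0.53012861 -0.09895981  0.24398077] 1.4333
xyz [0.1513 0.1066 0.005 ] rot [ 0.0035 -0.0045 -0.0055]
```

>>> carry_out(plan=[{"rot":[0,0,-0.005],"xyz":[0.15,0.107,0.004],"grip":0},{"rot":[0,0,-0.005],"xyz":[0.15,0.107,0.004],"grip":0},{"rot":[0,0,-0.005],"xyz":[0.15,0.107,0.004],"grip":0},{"rot":[0,0,-0.005],"xyz":[0.15,0.107,0.004],"grip":0},{"rot":[0,0,-0.005],"xyz":[0.15,0.107,0.004],"grip":0},{"rot":[0,0,-0.005],"xyz":[0.15,0.107,0.004],"grip":0},{"rot":[0,0,-0.005],"xyz":[0.15,0.107,0.004],"grip":0}])

```text
clock: 2.02
tool_pos: [0.6376, 0.0419, 0.2389]
eef_rot: [0.715, 0.699, -0.001, -0.0]
contact_force: [0.0, -0.9, -0.6]
opening: 0.999
finger_force: 0.0
```

```bash
python3 - <<'E'
from h import *
s=r.get_state(); print(s['tool_pos'],s['eef_rot'],s['clock'])
np.save('w1.npy',np.r_[s['tool_pos'],s['eef_rot']])
cv2.imwrite('pics/w1.png',r.snapshot('wrist')[...,::-1])
E
```

```text
[0.63759655 0.04189004 0.23889269] [ 7.14821913e-01  6.99306164e-01 -5.92520218e-04 -4.12139541e-04] 2.0167
```

View pics/w1.png

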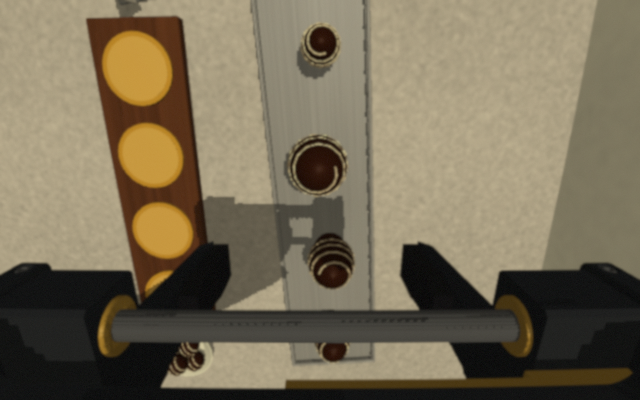

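The wrist picture shows egg 64 at (317.5,166), egg 40 at (321,43.5) and egg 56 at (331,260), with three cards visible at the left.

```bash
python3 - <<'E'
from h import *
print(ray2z('wrist',[[317.5,166],[331,260.5],[321,43.5]],[.047,.045,.033]).round(4))
im=cv2.imread('pics/w1.png'); hsv=cv2.cvtColor(im,cv2.COLOR_BGR2HSV)
m=cv2.inRange(hsv,(8,120,140),(30,255,255)); m[265:]=0; m[:,200:]=0
n,_,st,c=cv2.connectedComponentsWithStats(m); k=[i for i in range(1,n) if st[i,4]>500]
print(c[k].round(1),ray2z('wrist',c[k],.018).round(4)); go((.6405,.053,.1),1.5547); go((.6405,.053,.04),1.5547)
E
```

```text
[[ 0.6386  0.0504  0.047 ]
 [ 0.6524 -0.0649  0.045 ]
 [ 0.6447  0.1732  0.033 ]]
[[136.7  67.8]
 [150.2 154.9]
 [162.2 230.1]] [[ 0.4452  0.1572  0.018 ]
 [ 0.4435  0.0624  0.018 ]
 [ 0.4416 -0.0326  0.018 ]]
xyz [0.0134 0.0033 0.1389] rot [-0.0018  0.0017 -0.0081]
xyz [0.0135 0.0034 0.1989] rot [-0.0018  0.0017 -0.0081]
```

>>> carry_out(plan=[{"rot":[0,0,-0.008],"xyz":[0.013,0.003,0.115],"grip":0},{"rot":[0,0,-0.008],"xyz":[0.013,0.003,0.115],"grip":0},{"rot":[0,0,-0.008],"xyz":[0.013,0.003,0.115],"grip":0},{"rot":[0,0,-0.008],"xyz":[0.013,0.003,0.115],"grip":0},{"rot":[0,0,-0.008],"xyz":[0.013,0.003,0.115],"grip":0},{"rot":[0,0,-0.008],"xyz":[0.013,0.003,0.115],"grip":0},{"rot":[0,0,-0.008],"xyz":[0.013,0.003,0.115],"grip":0},{"rot":[0,0,-0.008],"xyz":[0.013,0.003,0.115],"grip":0}])

```text
clock: 2.73
tool_pos: [0.6427, 0.0534, 0.1273]
eef_rot: [0.713, 0.701, 0.002, 0.001]
contact_force: [0.5, 0.4, 0.6]
opening: 0.999
finger_force: 0.0
```

```bash
python3 -c "
from h import *
print(r.get_state()['tool_pos'],r.get_state()['clock'],r.get_state()['qd'].round(3));go((.64,.052,.038),1.5547)"
```

```text
[0.64269363 0.05344364 0.12727502] 2.7333 [-0.004  0.008  0.002  0.007  0.001 -0.003 -0.001]
xyz [-0.0015 -0.003   0.0893] rot [ 0.0042 -0.0003 -0.001 ]
```

>>> carry_out(plan=[{"rot":[0.002,0,0],"xyz":[-0.0015,-0.0025,0.025],"grip":0},{"rot":[0.004,0,0],"xyz":[-0.0015,-0.0025,0.05],"grip":0},{"rot":[0.004,0,0],"xyz":[-0.0015,-0.0025,0.07],"grip":0},{"rot":[0.004,0,0],"xyz":[-0.0015,-0.0025,0.083],"grip":0},{"rot":[0.004,0,0],"xyz":[-0.0015,-0.0025,0.089],"grip":0},{"rot":[0.004,0,0],"xyz":[-0.0015,-0.0025,0.089],"grip":0},{"rot":[0.004,0,0],"xyz":[-0.0015,-0.0025,0.089],"grip":0}])

```text
clock: 3.32
tool_pos: [0.6395, 0.0526, 0.0367]
eef_rot: [0.713, 0.701, -0.001, -0.001]
contact_force: [-0.3, 0.3, -0.5]
opening: 1.001
finger_force: 0.0
```

>>> carry_out(plan=[{"rot":[0,0,0],"xyz":[0,0,0],"grip":30},{"rot":[0,0,0],"xyz":[0,0,0],"grip":60},{"rot":[0,0,0],"xyz":[0,0,0],"grip":80},{"rot":[0,0,0],"xyz":[0,0,0],"grip":100},{"rot":[0,0,0],"xyz":[0,0,0],"grip":120},{"rot":[0,0,0],"xyz":[0,0,0],"grip":120}], squeeze=10)

```text
clock: 3.82
tool_pos: [0.6393, 0.0525, 0.0364]
eef_rot: [0.713, 0.701, -0.001, -0.001]
contact_force: [-0.6, -0.2, 3.5]
opening: 0.71
finger_force: 10.0
```

```bash
python3 -c "
from h import *
print(r.get_state());go((.64,.052,.038),1.5547)"
```

```text
{'clock': 3.8167, 'q': array([ 0.04379181,  1.00070044, -0.37013303,  1.62506161,  0.54757349,
        0.62356073, -0.63912821]), 'qd': array([-0.00064063, -0.00184294,  0.00031279,  0.0002166 , -0.00044408,
       -0.00043866,  0.00017237]), 'joint_torque': array([-1.70001620e-01, -5.62373221e+01, -4.38035533e+00, -9.13406700e+00,
       -9.73818172e-02, -6.10872195e-02, -1.00500783e-02]), 'tool_pos': array([0.63934484, 0.0524619 , 0.03641587]), 'eef_rot': array([ 0.712755  ,  0.70141193, -0.00085438, -0.00094083]), 'contact_force': array([-0.58043326, -0.17205949,  3.49101177]), 'moment': array([-0.07653065, -0.11047184,  0.00179332]), 'finger_force': 10.0001897290349, 'opening': 0.7103537579657023}
xyz [-0.0005  0.0007 -0.0016] rot [-0.0025 -0.0001  0.0001]
```

>>> carry_out(plan=[{"rot":[0,0,0],"xyz":[0,0,-0.005],"grip":130},{"rot":[0,0,0],"xyz":[0,0,-0.015],"grip":130},{"rot":[0,0,0],"xyz":[0,0,-0.03],"grip":130},{"rot":[0,0,0],"xyz":[0,0,-0.045],"grip":130},{"rot":[0,0,0],"xyz":[0,0,-0.06],"grip":130},{"rot":[0,0,0],"xyz":[0,0,-0.07],"grip":130},{"rot":[0,0,0],"xyz":[0,0,-0.075],"grip":130},{"rot":[0,0,0],"xyz":[0,0,-0.075],"grip":130}], squeeze=15)

```text
clock: 4.48
tool_pos: [0.6396, 0.0525, 0.112]
eef_rot: [0.713, 0.701, -0.001, -0.001]
contact_force: [0.7, -0.5, -2.8]
opening: 0.712
finger_force: 15.0
```

```bash
python3 - <<'E'
from h import *
s=r.get_state(); print(s['tool_pos'],s['contact_force'],s['moment'],s['opening'],s['finger_force'])
go((.446,.157,.11),1.5547)
cv2.imwrite('pics/w2.png',np.hstack([cv2.resize(r.snapshot('scene')[100:300,200:400],(400,400)),r.snapshot('wrist')[:,120:520]])[...,::-1])
E
```

```text
[0.63958546 0.05245804 0.11199849] [ 0.73774203 -0.45303138 -2.75569115] [-0.0214133  -0.10729166 -0.0394263 ] 0.7115586285736153 14.999759501172921
xyz [ 0.1014 -0.1952  0.0024] rot [-0.0021 -0.0002 -0.    ]
```

View pics/w2.png

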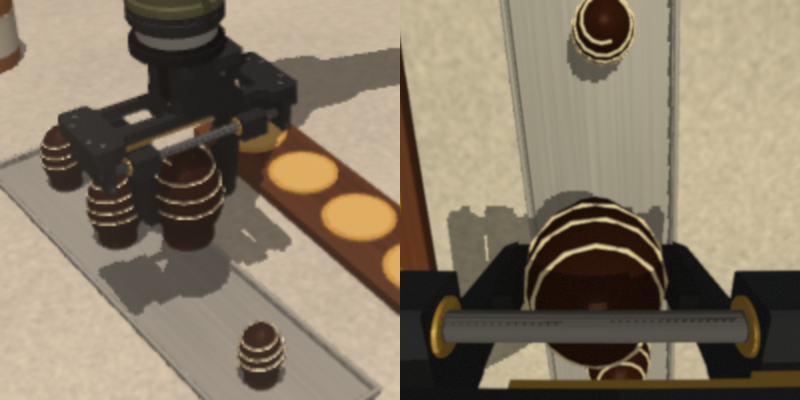

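Egg 64 hangs upright between the pads, and nothing else has moved. Now carrying it over the card nearest the ticket.

>>> carry_out(plan=[{"rot":[0,0,0],"xyz":[0.006,-0.012,0],"grip":130},{"rot":[0,0,0],"xyz":[0.018,-0.035,0],"grip":130},{"rot":[0,0,0],"xyz":[0.035,-0.067,0],"grip":130},{"rot":[0,0,0],"xyz":[0.053,-0.102,0],"grip":130},{"rot":[0,0,0],"xyz":[0.07,-0.135,0],"grip":130},{"rot":[0,0,0],"xyz":[0.085,-0.163,0],"grip":130},{"rot":[0,0,0],"xyz":[0.096,-0.185,0],"grip":130},{"rot":[0,0,0],"xyz":[0.101,-0.195,0],"grip":130}])

```text
clock: 5.25
tool_pos: [0.4413, 0.1583, 0.111]
eef_rot: [0.711, 0.703, -0.003, -0.003]
contact_force: [0.5, -0.3, -1.6]
opening: 0.711
finger_force: 15.0
```

>>> carry_out(plan=[{"rot":[0,0,0],"xyz":[0,0,0],"grip":130},{"rot":[0,0,0],"xyz":[0,0,0],"grip":130}])

```text
clock: 5.42
tool_pos: [0.4456, 0.1566, 0.1111]
eef_rot: [0.712, 0.702, -0.002, -0.001]
contact_force: [-0.1, -1.1, -2.4]
opening: 0.709
finger_force: 15.0
```

```bash
python3 - <<'E'
from h import *
s=r.get_state(); print(s['tool_pos'],s['contact_force'],s['opening'],s['finger_force'])
go((.446,.157,.0515),1.5547)
E
```

```text
[0.44556582 0.15660564 0.11112418] [-0.1004639  -1.06917284 -2.3821116 ] 0.7089846084806601 14.999677329804877
xyz [0.0004 0.0007 0.0596] rot [-0.0045  0.0007  0.0014]
```

>>> carry_out(plan=[{"rot":[-0.002,0,0],"xyz":[0,0,0.01],"grip":130},{"rot":[-0.002,0,0],"xyz":[0,0,0.025],"grip":130},{"rot":[-0.002,0,0],"xyz":[0,0,0.04],"grip":130},{"rot":[-0.002,0,0],"xyz":[0,0,0.05],"grip":130},{"rot":[-0.002,0,0],"xyz":[0,0,0.055],"grip":130},{"rot":[-0.002,0,0],"xyz":[0,0,0.057],"grip":130},{"rot":[-0.002,0,0],"xyz":[0,0,0.058],"grip":130},{"rot":[-0.002,0,0],"xyz":[0,0,0.058],"grip":130}])

```text
clock: 6.08
tool_pos: [0.446, 0.1563, 0.0536]
eef_rot: [0.713, 0.701, -0.0, -0.001]
contact_force: [-0.1, 0.6, -2.2]
opening: 0.712
finger_force: 15.0
```

>>> carry_out(plan=[{"rot":[0,0,0],"xyz":[0,0,0],"grip":130},{"rot":[0,0,0],"xyz":[0,0,0],"grip":130}])

```text
clock: 6.25
tool_pos: [0.4458, 0.1565, 0.0539]
eef_rot: [0.713, 0.701, -0.0, -0.001]
contact_force: [-0.3, -1.3, -2.7]
opening: 0.714
finger_force: 15.0
```

Expected contact is at about 0.0515, so I'll creep down 2.5 mm.

>>> carry_out(plan=[{"rot":[0,0,0],"xyz":[0,0,0.001],"grip":130},{"rot":[0,0,0],"xyz":[0,0,0.002],"grip":130},{"rot":[0,0,0],"xyz":[0,0,0.0025],"grip":130},{"rot":[0,0,0],"xyz":[0,0,0.0025],"grip":130}])

```text
clock: 6.58
tool_pos: [0.4456, 0.1566, 0.0513]
eef_rot: [0.713, 0.701, -0.0, -0.0]
contact_force: [-0.7, -0.5, 3.2]
opening: 0.711
finger_force: 15.0
```

>>> carry_out(plan=[{"rot":[0,0,0],"xyz":[0,0,0.0025],"grip":72},{"rot":[0,0,0],"xyz":[0,0,0.002],"grip":65},{"rot":[0,0,0],"xyz":[0,0,0.001],"grip":50},{"rot":[0,0,0],"xyz":[0,0,0],"grip":20},{"rot":[0,0,0],"xyz":[0,0,0],"grip":0},{"rot":[0,0,0],"xyz":[0,0,0],"grip":0},{"rot":[0,0,0],"xyz":[0,0,0],"grip":0}])

```text
clock: 7.17
tool_pos: [0.4455, 0.1565, 0.051]
eef_rot: [0.713, 0.701, -0.001, -0.001]
contact_force: [-0.1, -0.7, 0.3]
opening: 1.0
finger_force: 0.0
```

>>> carry_out(plan=[{"rot":[0,0,0],"xyz":[0,0,-0.02],"grip":0},{"rot":[0,0,0],"xyz":[0,0,-0.05],"grip":0},{"rot":[0,0,0],"xyz":[0,0,-0.085],"grip":0},{"rot":[0,0,0],"xyz":[0,0,-0.11],"grip":0},{"rot":[0,0,0],"xyz":[0,0,-0.12],"grip":0},{"rot":[0,0,0],"xyz":[0,0,-0.12],"grip":0},{"rot":[0,0,0],"xyz":[0,0,-0.12],"grip":0}])

```text
clock: 7.75
tool_pos: [0.4458, 0.1563, 0.1711]
eef_rot: [0.713, 0.701, -0.0, -0.0]
contact_force: [-1.1, 0.1, -0.6]
opening: 1.0
finger_force: 0.0
```

```bash
python3 - <<'E'
from h import *
s=r.get_state(); print(s['tool_pos'])
go((.6535,-.065,.17),1.5547)
cv2.imwrite('pics/t2.png',cv2.resize(np.hstack([r.snapshot('top')[190:290,200:300],r.snapshot('scene')[150:300,300:500][:100*3//2]][:1]+[r.snapshot('scene')[180:280,350:470]]),None,fx=3.6,fy=3.6,interpolation=cv2.INTER_CUBIC)[...,::-1])
E
```

```text
[0.44580689 0.15625697 0.17110163]
xyz [-0.2178  0.2113  0.0008] rot [-0.0012 -0.0001 -0.0004]
```

View pics/t2.png

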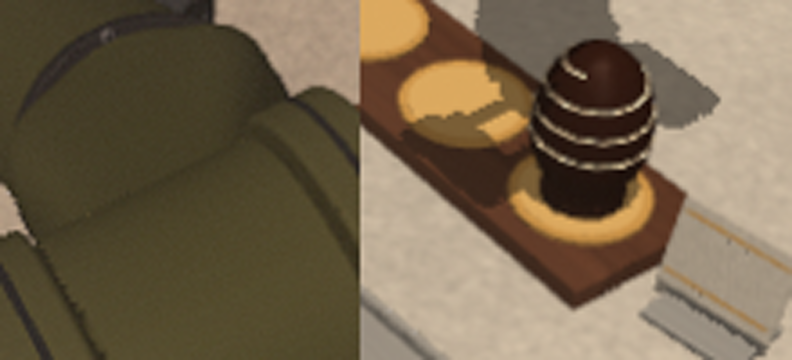

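The scene crop shows egg 64 upright and centred on the card next to the ticket. Next is egg 56.

>>> carry_out(plan=[{"rot":[0,0,0],"xyz":[-0.218,0.211,0],"grip":0},{"rot":[0,0,0],"xyz":[-0.218,0.211,0],"grip":0},{"rot":[0,0,0],"xyz":[-0.218,0.211,0],"grip":0},{"rot":[0,0,0],"xyz":[-0.218,0.211,0],"grip":0},{"rot":[0,0,0],"xyz":[-0.218,0.211,0],"grip":0},{"rot":[0,0,0],"xyz":[-0.218,0.211,0],"grip":0},{"rot":[0,0,0],"xyz":[-0.218,0.211,0],"grip":0},{"rot":[0,0,0],"xyz":[-0.218,0.211,0],"grip":0}])

```text
clock: 8.57
tool_pos: [0.656, -0.0729, 0.1682]
eef_rot: [0.716, 0.698, -0.002, 0.001]
contact_force: [0.1, -1.1, -0.0]
opening: 1.003
finger_force: 0.0
```

>>> carry_out(plan=[{"rot":[0,0,0],"xyz":[0,0,0.02],"grip":0},{"rot":[0,0,0],"xyz":[0,0,0.04],"grip":0},{"rot":[0,0,0],"xyz":[0,0,0.05],"grip":0},{"rot":[0,0,0],"xyz":[0,0,0.05],"grip":0},{"rot":[0,0,0],"xyz":[0,0,0.05],"grip":0}])

```text
clock: 8.98
tool_pos: [0.6523, -0.0643, 0.1195]
eef_rot: [0.712, 0.702, -0.002, -0.002]
contact_force: [0.7, -0.1, 1.3]
opening: 1.004
finger_force: 0.0
```

```bash
python3 - <<'E'
from h import *
s=r.get_state(); print(s['tool_pos'])
go((.6535,-.065,.028),1.5547)
E
```

```text
[ 0.65229867 -0.06434001  0.11951624]
xyz [-0.0006  0.0016  0.0915] rot [-0.0044 -0.      0.0011]
```

>>> carry_out(plan=[{"rot":[-0.004,0,0],"xyz":[0,0.001,0.025],"grip":0},{"rot":[-0.004,0,0],"xyz":[-0.0005,0.001,0.05],"grip":0},{"rot":[-0.004,0,0],"xyz":[-0.0005,0.001,0.073],"grip":0},{"rot":[-0.004,0,0],"xyz":[-0.0005,0.001,0.086],"grip":0},{"rot":[-0.004,0,0],"xyz":[-0.0005,0.001,0.0915],"grip":0},{"rot":[-0.004,0,0],"xyz":[-0.0005,0.001,0.0915],"grip":0},{"rot":[-0.004,0,0],"xyz":[-0.0005,0.001,0.0915],"grip":0}])

```text
clock: 9.57
tool_pos: [0.6548, -0.0651, 0.0302]
eef_rot: [0.713, 0.701, 0.001, 0.001]
contact_force: [-0.1, 0.1, 0.4]
opening: 1.0
finger_force: 0.0
```

>>> carry_out(plan=[{"rot":[0,0,0],"xyz":[0,0,0],"grip":40},{"rot":[0,0,0],"xyz":[0,0,0],"grip":70},{"rot":[0,0,0],"xyz":[0,0,0],"grip":90},{"rot":[0,0,0],"xyz":[0,0,0],"grip":110},{"rot":[0,0,0],"xyz":[0,0,0],"grip":130},{"rot":[0,0,0],"xyz":[0,0,0],"grip":130},{"rot":[0,0,0],"xyz":[0,0,0],"grip":130}], squeeze=12)

```text
clock: 10.15
tool_pos: [0.654, -0.0654, 0.0294]
eef_rot: [0.713, 0.701, 0.001, 0.001]
contact_force: [0.4, -0.4, 3.5]
opening: 0.62
finger_force: 12.0
```

>>> carry_out(plan=[{"rot":[0,0,0],"xyz":[0,0,-0.005],"grip":140},{"rot":[0,0,0],"xyz":[0,0,-0.015],"grip":140},{"rot":[0,0,0],"xyz":[0,0,-0.03],"grip":140},{"rot":[0,0,0],"xyz":[0,0,-0.045],"grip":140},{"rot":[0,0,0],"xyz":[0,0,-0.06],"grip":140},{"rot":[0,0,0],"xyz":[0,0,-0.07],"grip":140},{"rot":[0,0,0],"xyz":[0,0,-0.075],"grip":140},{"rot":[0,0,0],"xyz":[0,0,-0.075],"grip":140}], squeeze=13)

```text
clock: 10.82
tool_pos: [0.6548, -0.0654, 0.1061]
eef_rot: [0.713, 0.701, 0.002, 0.002]
contact_force: [0.5, -0.6, -1.1]
opening: 0.619
finger_force: 13.0
```

>>> carry_out(plan=[{"rot":[0,0,0],"xyz":[0.007,-0.012,0],"grip":140},{"rot":[0,0,0],"xyz":[0.022,-0.037,0],"grip":140},{"rot":[0,0,0],"xyz":[0.041,-0.07,0],"grip":140},{"rot":[0,0,0],"xyz":[0.062,-0.106,0],"grip":140},{"rot":[0,0,0],"xyz":[0.082,-0.14,0],"grip":140},{"rot":[0,0,0],"xyz":[0.102,-0.174,0],"grip":140},{"rot":[0,0,0],"xyz":[0.117,-0.2,0],"grip":140},{"rot":[0,0,0],"xyz":[0.124,-0.2115,0],"grip":140}])

```text
clock: 11.48
tool_pos: [0.4394, 0.064, 0.1036]
eef_rot: [0.711, 0.703, -0.001, -0.001]
contact_force: [-0.7, -0.2, -1.7]
opening: 0.622
finger_force: 13.0
```

>>> carry_out(plan=[{"rot":[0,0,0],"xyz":[0,0,0],"grip":140},{"rot":[0,0,0],"xyz":[0,0,0],"grip":140},{"rot":[0,0,0],"xyz":[0,0,0],"grip":140}])

```text
clock: 11.73
tool_pos: [0.4457, 0.0615, 0.1035]
eef_rot: [0.713, 0.701, 0.001, 0.001]
contact_force: [0.3, -0.2, -1.3]
opening: 0.625
finger_force: 13.0
```

```bash
python3 - <<'E'
from h import *
s=r.get_state(); print(s['tool_pos'],s['contact_force'],s['opening'])
go((.4445,.062,.0444),1.5547)
E
```

```text
[0.4456548  0.06145566 0.10350757] [ 0.26964995 -0.234489   -1.31341728] 0.6250090414098438
xyz [ 0.0005 -0.0014  0.0591] rot [ 0.0034  0.0003 -0.0012]
```

>>> carry_out(plan=[{"rot":[0,0,0],"xyz":[0,-0.001,0.01],"grip":140},{"rot":[0,0,0],"xyz":[0.0005,-0.001,0.025],"grip":140},{"rot":[0,0,0],"xyz":[0.0005,-0.001,0.04],"grip":140},{"rot":[0,0,0],"xyz":[0.0005,-0.001,0.05],"grip":140},{"rot":[0,0,0],"xyz":[0.0005,-0.001,0.055],"grip":140},{"rot":[0,0,0],"xyz":[0.0005,-0.001,0.057],"grip":140},{"rot":[0,0,0],"xyz":[0.0005,-0.001,0.057],"grip":140},{"rot":[0,0,0],"xyz":[0.0005,-0.001,0.057],"grip":140}])

```text
clock: 12.4
tool_pos: [0.444, 0.0622, 0.0469]
eef_rot: [0.713, 0.701, 0.001, 0.001]
contact_force: [0.0, 0.2, -1.2]
opening: 0.62
finger_force: 13.0
```

>>> carry_out(plan=[{"rot":[0,0,0],"xyz":[0,0,0.001],"grip":140},{"rot":[0,0,0],"xyz":[0,0,0.001],"grip":140},{"rot":[0,0,0],"xyz":[0,0,0.001],"grip":140}])

```text
clock: 12.65
tool_pos: [0.4436, 0.0625, 0.046]
eef_rot: [0.713, 0.701, 0.001, 0.001]
contact_force: [0.0, 0.2, -1.3]
opening: 0.621
finger_force: 13.0
```

>>> carry_out(plan=[{"rot":[0,0,0],"xyz":[0,0,0.001],"grip":140},{"rot":[0,0,0],"xyz":[0,0,0.0018],"grip":140},{"rot":[0,0,0],"xyz":[0,0,0.0018],"grip":140}])

```text
clock: 12.9
tool_pos: [0.4436, 0.0626, 0.0443]
eef_rot: [0.713, 0.701, 0.001, 0.001]
contact_force: [-0.9, 0.5, 5.3]
opening: 0.619
finger_force: 13.0
```

>>> carry_out(plan=[{"rot":[0,0,0],"xyz":[0,0,0],"grip":97},{"rot":[0,0,0],"xyz":[0,0,-0.0005],"grip":90},{"rot":[0,0,0],"xyz":[0,0,-0.001],"grip":75},{"rot":[0,0,0],"xyz":[0,0,-0.001],"grip":40},{"rot":[0,0,0],"xyz":[0,0,-0.001],"grip":0},{"rot":[0,0,0],"xyz":[0,0,-0.001],"grip":0},{"rot":[0,0,0],"xyz":[0,0,-0.001],"grip":0}])

```text
clock: 13.48
tool_pos: [0.4433, 0.0625, 0.0448]
eef_rot: [0.713, 0.701, 0.001, 0.001]
contact_force: [-1.0, 0.3, 1.4]
opening: 0.985
finger_force: 0.0
```

>>> carry_out(plan=[{"rot":[0,0,0],"xyz":[0,0,-0.02],"grip":0},{"rot":[0,0,0],"xyz":[0,0,-0.05],"grip":0},{"rot":[0,0,0],"xyz":[0,0,-0.085],"grip":0},{"rot":[0,0,0],"xyz":[0,0,-0.11],"grip":0},{"rot":[0,0,0],"xyz":[0,0,-0.12],"grip":0},{"rot":[0,0,0],"xyz":[0,0,-0.12],"grip":0},{"rot":[0,0,0],"xyz":[0,0,-0.12],"grip":0}])

```text
clock: 14.07
tool_pos: [0.4432, 0.0622, 0.165]
eef_rot: [0.713, 0.701, 0.001, 0.001]
contact_force: [-0.1, -0.3, 0.2]
opening: 1.002
finger_force: 0.0
```

```bash
python3 - <<'E'
from h import *
s=r.get_state(); print(s['tool_pos'])
go((.654,-.181,.12),1.5547)
cv2.imwrite('pics/t3.png',np.hstack([r.snapshot('wrist')[:,:400],cv2.resize(r.snapshot('scene')[130:280,320:470],(400,400))])[...,::-1])
E
```

```text
[0.44322706 0.06219661 0.16495538]
xyz [-0.2396  0.2147  0.0456] rot [ 0.0029  0.     -0.0006]
```

View pics/t3.png

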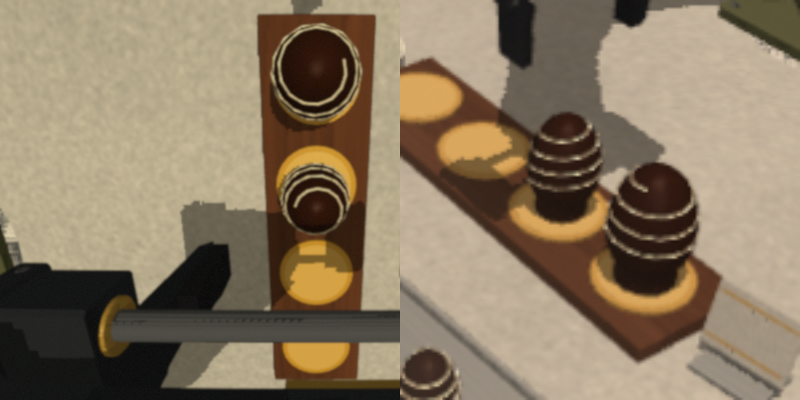

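Both eggs stand upright on the first two cards, and the ticket is untouched. Next is egg 48.

>>> carry_out(plan=[{"rot":[0.002,0,0],"xyz":[-0.24,0.215,0],"grip":0},{"rot":[0.002,0,0],"xyz":[-0.24,0.215,0],"grip":0},{"rot":[0.002,0,0],"xyz":[-0.24,0.215,0],"grip":0},{"rot":[0.002,0,0],"xyz":[-0.24,0.215,0],"grip":0},{"rot":[0.002,0,0],"xyz":[-0.24,0.215,0],"grip":0},{"rot":[0.002,0,0],"xyz":[-0.24,0.215,0],"grip":0},{"rot":[0.002,0,0],"xyz":[-0.24,0.215,0],"grip":0},{"rot":[0.002,0,0],"xyz":[-0.24,0.215,0],"grip":0}])

```text
clock: 14.83
tool_pos: [0.6549, -0.1848, 0.1628]
eef_rot: [0.714, 0.7, -0.001, -0.0]
contact_force: [0.6, -0.2, 0.7]
opening: 0.999
finger_force: 0.0
```

>>> carry_out(plan=[{"rot":[0,0,0],"xyz":[0,0,0.02],"grip":0},{"rot":[0,0,0],"xyz":[0,0,0.045],"grip":0},{"rot":[0,0,0],"xyz":[0,0,0.055],"grip":0},{"rot":[0,0,0],"xyz":[0,0,0.055],"grip":0},{"rot":[0,0,0],"xyz":[0,0,0.055],"grip":0}])

```text
clock: 15.25
tool_pos: [0.6535, -0.18, 0.1091]
eef_rot: [0.712, 0.702, -0.001, -0.001]
contact_force: [-0.4, 0.1, 0.5]
opening: 0.998
finger_force: 0.0
```

```bash
python3 - <<'E'
from h import *
s=r.get_state(); print(s['tool_pos'])
go((.654,-.182,.022),1.5547)
E
```

```text
[ 0.65347986 -0.17997684  0.10908202]
xyz [-0.002   0.0008  0.0871] rot [-0.0027 -0.0004  0.0015]
```

>>> carry_out(plan=[{"rot":[-0.002,0,0],"xyz":[-0.0015,0.001,0.025],"grip":0},{"rot":[-0.002,0,0],"xyz":[-0.0015,0.001,0.05],"grip":0},{"rot":[-0.002,0,0],"xyz":[-0.0015,0.001,0.07],"grip":0},{"rot":[-0.002,0,0],"xyz":[-0.0015,0.001,0.082],"grip":0},{"rot":[-0.002,0,0],"xyz":[-0.0015,0.001,0.087],"grip":0},{"rot":[-0.002,0,0],"xyz":[-0.0015,0.001,0.087],"grip":0},{"rot":[-0.002,0,0],"xyz":[-0.0015,0.001,0.087],"grip":0}])

```text
clock: 15.83
tool_pos: [0.6562, -0.1823, 0.0246]
eef_rot: [0.713, 0.701, 0.001, 0.002]
contact_force: [-0.1, -0.6, 0.4]
opening: 1.001
finger_force: 0.0
```

>>> carry_out(plan=[{"rot":[0,0,0],"xyz":[0,0,0],"grip":50},{"rot":[0,0,0],"xyz":[0,0,0],"grip":80},{"rot":[0,0,0],"xyz":[0,0,0],"grip":100},{"rot":[0,0,0],"xyz":[0,0,0],"grip":115},{"rot":[0,0,0],"xyz":[0,0,0],"grip":130},{"rot":[0,0,0],"xyz":[0,0,0],"grip":150},{"rot":[0,0,0],"xyz":[0,0,0],"grip":150},{"rot":[0,0,0],"xyz":[0,0,0],"grip":150}], squeeze=10)

```text
clock: 16.5
tool_pos: [0.6552, -0.1824, 0.0234]
eef_rot: [0.713, 0.701, 0.001, 0.001]
contact_force: [-0.6, 0.0, 2.2]
opening: 0.529
finger_force: 10.0
```

>>> carry_out(plan=[{"rot":[0,0,0],"xyz":[0,0,-0.005],"grip":160},{"rot":[0,0,0],"xyz":[0,0,-0.015],"grip":160},{"rot":[0,0,0],"xyz":[0,0,-0.03],"grip":160},{"rot":[0,0,0],"xyz":[0,0,-0.045],"grip":160},{"rot":[0,0,0],"xyz":[0,0,-0.06],"grip":160},{"rot":[0,0,0],"xyz":[0,0,-0.07],"grip":160},{"rot":[0,0,0],"xyz":[0,0,-0.075],"grip":160},{"rot":[0,0,0],"xyz":[0,0,-0.075],"grip":160}])

```text
clock: 17.17
tool_pos: [0.6561, -0.1826, 0.1004]
eef_rot: [0.713, 0.701, 0.002, 0.002]
contact_force: [0.1, 0.2, -1.2]
opening: 0.532
finger_force: 10.0
```

>>> carry_out(plan=[{"rot":[0,0,0],"xyz":[0.008,-0.012,0],"grip":160},{"rot":[0,0,0],"xyz":[0.026,-0.038,0],"grip":160},{"rot":[0,0,0],"xyz":[0.048,-0.07,0],"grip":160},{"rot":[0,0,0],"xyz":[0.071,-0.105,0],"grip":160},{"rot":[0,0,0],"xyz":[0.095,-0.14,0],"grip":160},{"rot":[0,0,0],"xyz":[0.118,-0.174,0],"grip":160},{"rot":[0,0,0],"xyz":[0.137,-0.202,0],"grip":160},{"rot":[0,0,0],"xyz":[0.146,-0.215,0],"grip":160}])

```text
clock: 17.83
tool_pos: [0.4373, -0.0306, 0.0979]
eef_rot: [0.711, 0.703, -0.001, -0.002]
contact_force: [-0.4, 0.6, 0.1]
opening: 0.53
finger_force: 10.0
```

>>> carry_out(plan=[{"rot":[0,0,0],"xyz":[0,0,0],"grip":160},{"rot":[0,0,0],"xyz":[0,0,0],"grip":160},{"rot":[0,0,0],"xyz":[0,0,0],"grip":160}])

```text
clock: 18.08
tool_pos: [0.4438, -0.0335, 0.0977]
eef_rot: [0.713, 0.701, 0.001, 0.001]
contact_force: [0.2, -0.2, -2.1]
opening: 0.527
finger_force: 10.0
```

```bash
python3 - <<'E'
from h import *
s=r.get_state(); print(s['tool_pos'],s['contact_force'],s['opening'])
go((.4427,-.033,.0384),1.5547)
E
```

```text
[ 0.44379709 -0.03346433  0.09771074] [ 0.2400005  -0.17490423 -2.13496131] 0.526712677428233
xyz [ 0.0005 -0.0013  0.0593] rot [ 0.0034  0.0003 -0.0007]
```

>>> carry_out(plan=[{"rot":[0,0,0],"xyz":[0,-0.001,0.01],"grip":160},{"rot":[0,0,0],"xyz":[0.0005,-0.001,0.025],"grip":160},{"rot":[0,0,0],"xyz":[0.0005,-0.001,0.04],"grip":160},{"rot":[0,0,0],"xyz":[0.0005,-0.001,0.05],"grip":160},{"rot":[0,0,0],"xyz":[0.0005,-0.001,0.055],"grip":160},{"rot":[0,0,0],"xyz":[0.0005,-0.001,0.057],"grip":160},{"rot":[0,0,0],"xyz":[0.0005,-0.001,0.058],"grip":160},{"rot":[0,0,0],"xyz":[0.0005,-0.001,0.058],"grip":160}])

```text
clock: 18.75
tool_pos: [0.443, -0.0335, 0.0391]
eef_rot: [0.713, 0.701, 0.001, 0.001]
contact_force: [-0.3, 0.0, -1.1]
opening: 0.533
finger_force: 10.0
```

>>> carry_out(plan=[{"rot":[0,0,0],"xyz":[0,0,0.001],"grip":160},{"rot":[0,0,0],"xyz":[0,0,0.0015],"grip":160},{"rot":[0,0,0],"xyz":[0,0,0.0015],"grip":160},{"rot":[0,0,0],"xyz":[0,0,0.0015],"grip":160}])

```text
clock: 19.08
tool_pos: [0.4428, -0.0332, 0.0383]
eef_rot: [0.713, 0.701, 0.001, 0.001]
contact_force: [1.0, -1.0, -0.3]
opening: 0.529
finger_force: 10.0
```

>>> carry_out(plan=[{"rot":[0,0,0],"xyz":[0,0,0.0005],"grip":160},{"rot":[0,0,0],"xyz":[0,0,0.001],"grip":160},{"rot":[0,0,0],"xyz":[0,0,0.001],"grip":160}])

```text
clock: 19.33
tool_pos: [0.4428, -0.0332, 0.038]
eef_rot: [0.713, 0.701, 0.001, 0.002]
contact_force: [0.4, 0.0, 8.3]
opening: 0.534
finger_force: 10.0
```

Contact. Now release and rise.

>>> carry_out(plan=[{"rot":[0,0,0],"xyz":[0,0,-0.0005],"grip":119},{"rot":[0,0,0],"xyz":[0,0,-0.0005],"grip":112},{"rot":[0,0,0],"xyz":[0,0,-0.001],"grip":95},{"rot":[0,0,0],"xyz":[0,0,-0.001],"grip":50},{"rot":[0,0,0],"xyz":[0,0,-0.001],"grip":0},{"rot":[0,0,0],"xyz":[0,0,-0.001],"grip":0},{"rot":[0,0,0],"xyz":[0,0,-0.001],"grip":0}])

```text
clock: 19.92
tool_pos: [0.4415, -0.0325, 0.0382]
eef_rot: [0.713, 0.701, 0.001, 0.001]
contact_force: [0.1, 0.6, 0.2]
opening: 0.902
finger_force: 0.0
```

>>> carry_out(plan=[{"rot":[0,0,0],"xyz":[0,0,-0.02],"grip":0},{"rot":[0,0,0],"xyz":[0,0,-0.05],"grip":0},{"rot":[0,0,0],"xyz":[0,0,-0.085],"grip":0},{"rot":[0,0,0],"xyz":[0,0,-0.12],"grip":0},{"rot":[0,0,0],"xyz":[0,0,-0.13],"grip":0},{"rot":[0,0,0],"xyz":[0,0,-0.13],"grip":0},{"rot":[0,0,0],"xyz":[0,0,-0.13],"grip":0}])

```text
clock: 20.5
tool_pos: [0.4413, -0.0329, 0.1684]
eef_rot: [0.713, 0.701, 0.001, 0.001]
contact_force: [0.9, -0.6, -0.7]
opening: 1.004
finger_force: 0.0
```

```bash
python3 - <<'E'
from h import *
s=r.get_state(); print(s['tool_pos'])
go((.645,.173,.168),1.5547)
cv2.imwrite('pics/t4.png',np.hstack([r.snapshot('wrist')[:,120:520],cv2.resize(r.snapshot('scene')[130:280,320:470],(400,400))])[...,::-1])
E
```

```text
[ 0.4412996  -0.03291295  0.16837215]
xyz [0.2093 0.2002 0.0009] rot [ 0.0028  0.0004 -0.0007]
```

View pics/t4.png

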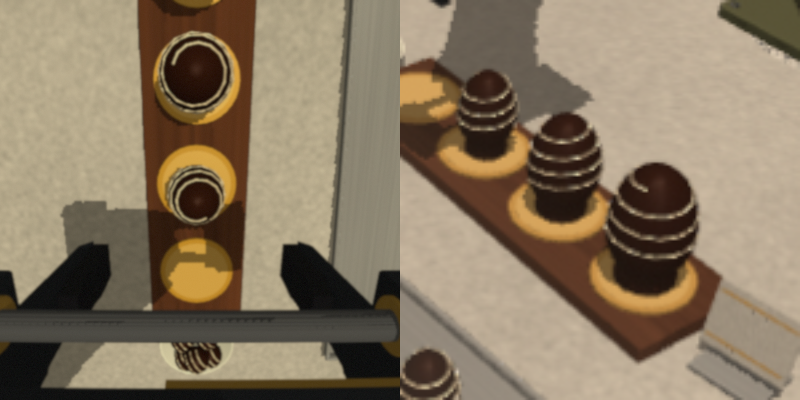

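Three eggs stand upright and centred. Last is egg 40.

>>> carry_out(plan=[{"rot":[0.002,0,0],"xyz":[0.209,0.2,0],"grip":0},{"rot":[0.002,0,0],"xyz":[0.209,0.2,0],"grip":0},{"rot":[0.002,0,0],"xyz":[0.209,0.2,0],"grip":0},{"rot":[0.002,0,0],"xyz":[0.209,0.2,0],"grip":0},{"rot":[0.002,0,0],"xyz":[0.209,0.2,0],"grip":0},{"rot":[0.002,0,0],"xyz":[0.209,0.2,0],"grip":0},{"rot":[0.002,0,0],"xyz":[0.209,0.2,0],"grip":0},{"rot":[0.002,0,0],"xyz":[0.209,0.2,0],"grip":0}])

```text
clock: 21.27
tool_pos: [0.6474, 0.1819, 0.1667]
eef_rot: [0.711, 0.703, 0.003, -0.002]
contact_force: [1.1, 0.7, 1.2]
opening: 1.006
finger_force: 0.0
```

>>> carry_out(plan=[{"rot":[0,0,0],"xyz":[0,0,0.02],"grip":0},{"rot":[0,0,0],"xyz":[0,0,0.05],"grip":0},{"rot":[0,0,0],"xyz":[0,0,0.065],"grip":0},{"rot":[0,0,0],"xyz":[0,0,0.065],"grip":0},{"rot":[0,0,0],"xyz":[0,0,0.065],"grip":0}])

```text
clock: 21.68
tool_pos: [0.6434, 0.173, 0.1021]
eef_rot: [0.712, 0.702, -0.002, -0.001]
contact_force: [0.0, 0.2, 1.5]
opening: 1.001
finger_force: 0.0
```

```bash
python3 - <<'E'
from h import *
s=r.get_state(); print(s['tool_pos'])
go((.645,.1725,.021),1.5547)
E
```

```text
[0.64339753 0.17297651 0.10209236]
xyz [-0.0003  0.0019  0.0811] rot [-0.0032  0.0017  0.0008]
```

>>> carry_out(plan=[{"rot":[-0.002,0.001,0],"xyz":[0,0.001,0.022],"grip":0},{"rot":[-0.002,0.001,0],"xyz":[0,0.001,0.045],"grip":0},{"rot":[-0.002,0.001,0],"xyz":[0,0.001,0.065],"grip":0},{"rot":[-0.002,0.001,0],"xyz":[0,0.001,0.077],"grip":0},{"rot":[-0.002,0.001,0],"xyz":[0,0.001,0.082],"grip":0},{"rot":[-0.002,0.001,0],"xyz":[0,0.001,0.082],"grip":0},{"rot":[-0.002,0.001,0],"xyz":[0,0.001,0.082],"grip":0}])

```text
clock: 22.27
tool_pos: [0.6464, 0.1738, 0.0229]
eef_rot: [0.713, 0.701, 0.002, 0.001]
contact_force: [-0.2, -0.1, 0.7]
opening: 1.0
finger_force: 0.0
```

>>> carry_out(plan=[{"rot":[0,0,0],"xyz":[0,0,0],"grip":60},{"rot":[0,0,0],"xyz":[0,0,0],"grip":100},{"rot":[0,0,0],"xyz":[0,0,0],"grip":120},{"rot":[0,0,0],"xyz":[0,0,0],"grip":135},{"rot":[0,0,0],"xyz":[0,0,0],"grip":150},{"rot":[0,0,0],"xyz":[0,0,0],"grip":170},{"rot":[0,0,0],"xyz":[0,0,0],"grip":170},{"rot":[0,0,0],"xyz":[0,0,0],"grip":170}], squeeze=8)

```text
clock: 22.93
tool_pos: [0.6456, 0.1733, 0.0217]
eef_rot: [0.713, 0.701, 0.001, 0.0]
contact_force: [-0.0, 0.3, 1.5]
opening: 0.444
finger_force: 8.0
```

>>> carry_out(plan=[{"rot":[0,0,0],"xyz":[0,0,-0.006],"grip":180},{"rot":[0,0,0],"xyz":[0,0,-0.02],"grip":180},{"rot":[0,0,0],"xyz":[0,0,-0.04],"grip":180},{"rot":[0,0,0],"xyz":[0,0,-0.065],"grip":180},{"rot":[0,0,0],"xyz":[0,0,-0.09],"grip":180},{"rot":[0,0,0],"xyz":[0,0,-0.11],"grip":180},{"rot":[0,0,0],"xyz":[0,0,-0.125],"grip":180},{"rot":[0,0,0],"xyz":[0,0,-0.13],"grip":180}])

```text
clock: 23.6
tool_pos: [0.6468, 0.1742, 0.156]
eef_rot: [0.713, 0.701, 0.004, 0.001]
contact_force: [0.1, -0.5, -1.2]
opening: 0.443
finger_force: 8.0
```

>>> carry_out(plan=[{"rot":[0,0,0],"xyz":[-0.012,-0.008,0],"grip":180},{"rot":[0,0,0],"xyz":[-0.03,-0.02,0],"grip":180},{"rot":[0,0,0],"xyz":[-0.055,-0.036,0],"grip":180},{"rot":[0,0,0],"xyz":[-0.082,-0.054,0],"grip":180},{"rot":[0,0,0],"xyz":[-0.11,-0.072,0],"grip":180},{"rot":[0,0,0],"xyz":[-0.137,-0.09,0],"grip":180},{"rot":[0,0,0],"xyz":[-0.16,-0.105,0],"grip":180},{"rot":[0,0,0],"xyz":[-0.183,-0.12,0],"grip":180}])

```text
clock: 24.27
tool_pos: [0.5211, -0.0093, 0.1515]
eef_rot: [0.713, 0.701, 0.001, 0.0]
contact_force: [0.4, -0.3, -0.9]
opening: 0.445
finger_force: 8.0
```

>>> carry_out(plan=[{"rot":[0,0,0],"xyz":[-0.022,-0.0145,0],"grip":180},{"rot":[0,0,0],"xyz":[-0.045,-0.029,0],"grip":180},{"rot":[0,0,0],"xyz":[-0.07,-0.046,0],"grip":180},{"rot":[0,0,0],"xyz":[-0.094,-0.061,0],"grip":180},{"rot":[0,0,0],"xyz":[-0.112,-0.073,0],"grip":180},{"rot":[0,0,0],"xyz":[-0.121,-0.079,0],"grip":180},{"rot":[0,0,0],"xyz":[-0.121,-0.079,0],"grip":180},{"rot":[0,0,0],"xyz":[-0.121,-0.079,0],"grip":180}])

```text
clock: 24.93
tool_pos: [0.4423, -0.127, 0.1513]
eef_rot: [0.713, 0.701, 0.002, 0.001]
contact_force: [-0.2, 0.5, 0.2]
opening: 0.445
finger_force: 8.0
```

```bash
python3 - <<'E'
from h import *
s=r.get_state(); print(s['tool_pos'],s['contact_force'],s['opening'])
go((.4413,-.128,.0367),1.5547)
E
```

```text
[ 0.4423097  -0.12701679  0.15133733] [-0.16454674  0.50853735  0.24099046] 0.44496940046438793
xyz [-0.0012 -0.0014  0.1146] rot [ 0.0035 -0.0018 -0.0001]
```

>>> carry_out(plan=[{"rot":[0.001,0,0],"xyz":[-0.001,-0.001,0.01],"grip":180},{"rot":[0.002,0,0],"xyz":[-0.001,-0.001,0.03],"grip":180},{"rot":[0.002,0,0],"xyz":[-0.001,-0.001,0.055],"grip":180},{"rot":[0.002,0,0],"xyz":[-0.001,-0.001,0.08],"grip":180},{"rot":[0.002,0,0],"xyz":[-0.001,-0.001,0.1],"grip":180},{"rot":[0.002,0,0],"xyz":[-0.001,-0.001,0.108],"grip":180},{"rot":[0.002,0,0],"xyz":[-0.001,-0.001,0.111],"grip":180},{"rot":[0.002,0,0],"xyz":[-0.001,-0.001,0.112],"grip":180}])

```text
clock: 25.6
tool_pos: [0.442, -0.1265, 0.0385]
eef_rot: [0.712, 0.703, 0.001, -0.0]
contact_force: [0.9, -0.7, -0.2]
opening: 0.442
finger_force: 8.0
```

>>> carry_out(plan=[{"rot":[0,0,0],"xyz":[0,0,0.0005],"grip":180},{"rot":[0,0,0],"xyz":[0,0,0.001],"grip":180},{"rot":[0,0,0],"xyz":[0,0,0.001],"grip":180},{"rot":[0,0,0],"xyz":[0,0,0.001],"grip":180}])

```text
clock: 25.93
tool_pos: [0.4411, -0.1286, 0.0386]
eef_rot: [0.713, 0.701, 0.001, 0.0]
contact_force: [0.4, 0.3, 0.4]
opening: 0.442
finger_force: 8.0
```

>>> carry_out(plan=[{"rot":[0,0,0],"xyz":[0,0,0.001],"grip":180},{"rot":[0,0,0],"xyz":[0,0,0.0018],"grip":180},{"rot":[0,0,0],"xyz":[0,0,0.0018],"grip":180},{"rot":[0,0,0],"xyz":[0,0,0.0018],"grip":180}])

```text
clock: 26.27
tool_pos: [0.4409, -0.1287, 0.0365]
eef_rot: [0.713, 0.701, 0.0, 0.0]
contact_force: [0.8, -0.9, 3.9]
opening: 0.443
finger_force: 8.0
```

Contact. Now release and rise.

>>> carry_out(plan=[{"rot":[0,0,0],"xyz":[0,0,0],"grip":142},{"rot":[0,0,0],"xyz":[0,0,-0.0005],"grip":135},{"rot":[0,0,0],"xyz":[0,0,-0.001],"grip":115},{"rot":[0,0,0],"xyz":[0,0,-0.001],"grip":70},{"rot":[0,0,0],"xyz":[0,0,-0.001],"grip":0},{"rot":[0,0,0],"xyz":[0,0,-0.001],"grip":0},{"rot":[0,0,0],"xyz":[0,0,-0.001],"grip":0}])

```text
clock: 26.85
tool_pos: [0.4406, -0.1285, 0.0371]
eef_rot: [0.713, 0.701, 0.0, -0.0]
contact_force: [0.3, 0.6, -0.3]
opening: 0.827
finger_force: 0.0
```

>>> carry_out(plan=[{"rot":[0,0,0],"xyz":[0,0,-0.02],"grip":0},{"rot":[0,0,0],"xyz":[0,0,-0.05],"grip":0},{"rot":[0,0,0],"xyz":[0,0,-0.085],"grip":0},{"rot":[0,0,0],"xyz":[0,0,-0.12],"grip":0},{"rot":[0,0,0],"xyz":[0,0,-0.16],"grip":0},{"rot":[0,0,0],"xyz":[0,0,-0.19],"grip":0},{"rot":[0,0,0],"xyz":[0,0,-0.2],"grip":0},{"rot":[0,0,0],"xyz":[0,0,-0.2],"grip":0}])

```text
clock: 27.52
tool_pos: [0.442, -0.129, 0.2392]
eef_rot: [0.713, 0.701, 0.002, 0.002]
contact_force: [-0.0, 0.3, -0.4]
opening: 1.0
finger_force: 0.0
```

```bash
python3 - <<'E'
from h import *
print(r.get_state()['tool_pos'],r.get_state()['clock'])
cv2.imwrite('pics/t5.png',np.hstack([r.snapshot('wrist')[:,120:520],cv2.resize(r.snapshot('scene')[100:300,280:480],(400,400))])[...,::-1])
E
```

```text
[ 0.44200974 -0.12904261  0.2392103 ] 27.5167
```

View pics/t5.png

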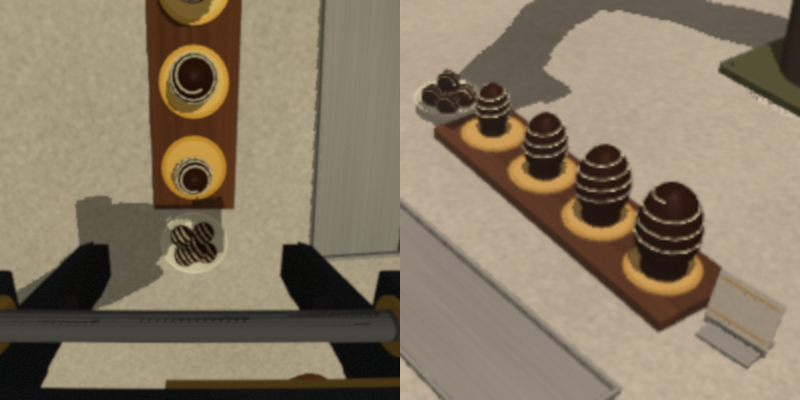

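All four eggs stand upright and in order. I'll check the centring numerically.

```bash
python3 - <<'E'
from h import *
print(ray2z('wrist',[[314,177.5],[314,167],[315,79],[314,81.5]],[.048,.018,.052,.018]).round(4))
E
```

```text
[[ 0.4374 -0.1299  0.048 ]
 [ 0.4373 -0.1246  0.018 ]
 [ 0.44   -0.0304  0.052 ]
 [ 0.4388 -0.0308  0.018 ]]
```

```bash
python3 -c "
from plant import r
print(r.finish_job())"
```

```text
the job is handed in; nothing more can be done
None
```

The job is handed in: all four eggs stand upright on their own gold cards, 64, 56, 48, 40 from the ticket to the dish, none dropped or tipped; my last check put egg 40 about 5 mm off centre and egg 48 about 1 mm (64 and 56 looked centred), the ticket and dish looked unmoved, and no verdict came back.

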